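Hold the lens block in the inspection beam

ROBOT

A 7-joint arm with a two-finger parallel gripper is mounted at the origin on the work surface. World frame = base frame: x ahead of the robot, y to its left, z up, the work surface at z = 0. Lengths are in m, angles in rad, forces in N, time in s.
With the tool pointing down it reaches from about 0.375 to 0.925 m from the base axis. Payload 3.1 kg.
Tool frame: the origin (TCP) lies midway between the tips of the shut fingers; the grasp point (between the pads) lies 19 mm behind it; z points along the fingers, y is the direction in which the jaws open and shut (so a half turn about z gives the same grasp; the last joint's range is limited). The gripper opens to 85 mm and grips with 20 to 120 N. Pads are 22 mm wide; open, the fingers measure 114 mm over their backs; the gripper's body (76 mm by 85 mm) begins 54 mm behind the grasp point. The pads swing forward as they close: fully open they stand 13 mm farther back than shut.
Start: joints at [1.124, 0.383, 0.044, 1.598, -0.018, 1.161, -0.05], TCP at [0.222, -0.611, 0.231] pointing down, gripper open.
Joint ranges: [-2.61, 2.61], [-0.41, 2.15], [-1.48, 1.57], [0, 2.5], [-1.57, 4.71], [0.05, 1.97], [-2.85, 2.85]. Speed limits (rad/s): [2.79, 2.79, 3.14, 3.14, 3.14, 3.14, 3.14].

INTERFACE

Orientations are given as a rotation vector (axis times angle).
In Python, from workcell import manip gives the robot as it stands.
- The arm moves only by the tool play_rows, never from a script. Its argument "rows" is a list that holds one entry, the list of rows, each a list of 4 numbers: the shift along the world's x, y, z in mm, then the turn about the world's z in degrees. A call has 1 to 12 rows; each row shifts and turns the commanded pose from where the row before left it; what a row does not reach is not made up. A row lasts 1/12 s, in which the tool goes at most 41.7 mm and 7.16 degrees, less where a joint would pass 70% of its speed; a pose out of reach is approached as far as the arm can. A call is refused whole if a number of a shift passes 41.7 or a number of a turn 7.16, either way. A call with a gripper value outside its range is refused whole. "jaw" is the closure, from 0 (fully open) to 1 (shut), set as the call begins (left out, the last holds). The fingers move at their own pace and stop on an object; the grip force is fixed at half the most. Time passes only in rows, so rows that do not move let the fingers close. It gives the time, the measured TCP pose, the force and the opening at its end, in the units of the state.
- manip.get_state(): the state, without advancing time (a new reading comes with each control period).
- manip.grab_frame(name): name is "scene" or "top" or "wrist"; returns the picture (384x512x3 uint8, blue, green, red); there is no depth.
- manip.camera_model(name): a dict with "mtx" (3x3 intrinsics, pixels), "R" (3x3) and "t" (3): a world point X has camera coordinates R X + t; the wrist camera has in their place "hand_eye" (4x4, takes a point from camera to tool coordinates, whose origin is the TCP and whose axes are the flange's). Camera axes: x right, y down, z forward; pixel columns grow to the right and rows downward; lengths in m; the calibration is good to about 2 mm. A picture is of the moment at which its call begins: read the wrist's pose just before it. camera_model takes no time and is no camera call.
- manip.sign_off(): hands the job in, once; it reports no verdict.
The state is a dict: "time_s": time; "q": joint angles; "qvel": joint speeds; "joint_efforts": joint torques, N m; "tcp_pos": TCP position; "tool_rot": TCP orientation; "force": force on the tool from outside, world axes, zero at the start; "ft_torque": the same for the moment, N m; "opening": finger opening in m.
Only numpy, scipy, OpenCV 4.12 (cv2) and the standard library are available. Lean on these libraries where they do the work, as an engineer would, in place of code of your own. Each camera call takes 0.05 s, during which the arm holds its last target.

TASK

Check the tall rectangular clear block for flaws: first slide the inspection lamp's shutter fully open, then lift the tall block out of the wooden rack, taking hold of it by its two frosted sides only and never touching its two polished windows. Hold it upright and still, centred in the light beam about half-way between lamp and screen, one window squarely facing the lamp and the other the screen, and finish while still holding it there in the gripper, touching neither lamp, screen nor base. Leave the shorter block and the round rod standing in the rack.

Things in the scene. Friction and masses are not known exactly. Their poses are not given: they have to be found in the camera images.
- cell_center (a point): Centre (half-way up) of the tall clear block, 80 mm tall, 60 to 120 g, standing upright and loose in a rack pocket, centre 48 mm above the table. Its two frosted, matt white sides look along its own +x and -x: flat, 26 mm apart, each 34 mm wide and 80 mm high; grip these. Its polished windows look along its own +y and -y. A half turn about z changes nothing.
- cell: The tall clear block itself; origin at the centre of its underside, axes as for cell_center.
- window_a: Polished window on the tall block's +y face, 18 mm wide, 64 mm high, 2 mm proud of the face (38 mm over both windows); origin at its middle, 18 mm from the block's centre. Not to be touched.
- window_b: The like polished window on the tall block's -y face. Not to be touched.
- short_center (a point): Centre of the shorter clear block with frosted sides, 26 x 34 x 45 mm tall, standing in another pocket of the rack; stays there.
- rod_center (a point): Centre of the clear round rod, 30 mm diameter, 55 mm tall, standing in another pocket of the rack; stays there.
- rack: Fixed pale wooden rack, three open pockets in a row along its own y, 75 mm apart; 74 (x) x 236 (y) mm outside, walls 6 mm thick, 20 mm high, pocket floors 8 mm above the table. Origin: centre of its underside. Which piece is in which pocket varies; pieces stand a little turned and off-centre. Rack and lamp may swap sides of the table.
- lightbench: Fixed base plate 110 (x) x 270 (y) x 12 mm; origin at table height under the beam point. Grey lamp housing at its +y end: 80 mm wide, top 150 mm above the table, face at y = +80 mm with a 24 mm round lens. White upright screen at its -y end: 100 mm wide, top 165 mm above the table, face at y = -75 mm. Free gap between shutter and screen about 140 mm.
- beam (a point): Point on the beam's axis half-way between lamp and screen, 115 mm above the table; axes as for the base plate: y along the beam towards the lamp, z up.
- shutter_tab (a point): Middle of the exposed part of the black upright tab on the lamp's shutter. The tab is 12 mm (base plate's x) by 16 mm (its y); its top is 187 mm above the table, and it stands 37 mm above the lamp's top. It moves with the shutter; axes as for the base plate.
- shutter (a joint): Position of the dark steel shutter plate in m: 0 covers the lens, 0.042 is fully open against its stop. It opens along the base plate's own +x (away from the robot), stays where it is left, and needs about 1.5 N plus a little for speed; it can be pushed or pinched by its tab.
There are look-alikes about, which are no part of the job. There is more than one size of the rack; the one meant has the size given above.

How it is judged:
By the outcome, as a careful person would: the job done as asked, in the order asked, and still so for the second after the job is handed in, while the arm keeps its last pose, push and grip.
It also fails if it takes over 53 s, if anything falls off the work surface, if the arm or the gripper's body presses on something with over 40 N, if the wrist force passes 120 N, or if a joint passes its speed limit or range.

## Working session

There is one attempt and no reset: what is moved stays moved. The work goes in short steps, Python scripts to look and compute and a tool call to move; the robot and the scene stay as the last step left them, time stands still between calls to the robot, and variables do not carry over. Pictures are saved under pics/ and viewed, and the job is handed in when it is done.

Besides the shell and the picture viewer there is one more tool, called after ">>>" by a JSON object that holds its "api" and its "payload", one argument or row to a line. play_rows: Moves the arm, as the interface text tells. Its arguments: {"type":"object","properties":{"rows":{"type":"array","items":{"type":"array","items":{"type":"array","items":{"type":"number"}}}},"jaw":{"type":"number"}},"required":["rows"]}

```bash
mkdir -p pics; ls; python3 - <<'E'
from workcell import manip
import cv2,numpy as np
s=manip.get_state();print({k:np.round(v,3).tolist() for k,v in s.items()})
for n in("scene","top","wrist"):
    cv2.imwrite(f"pics/{n}0.png",manip.grab_frame(n)); m=manip.camera_model(n);print(n,{k:np.round(v,4).tolist() for k,v in m.items()})
E
```

```text
pics
{'time_s': 0.0, 'q': [1.124, 0.384, 0.044, 1.6, -0.018, 1.161, -0.05], 'qvel': [-0.0, 0.0, 0.001, -0.0, -0.0, 0.001, 0.001], 'joint_efforts': [0.0, -43.345, 1.025, -24.951, 0.011, 0.011, 0.0], 'tcp_pos': [0.222, -0.61, 0.23], 'tool_rot': [-3.091, -0.545, 0.001], 'force': [0.007, 0.334, 0.25], 'ft_torque': [0.044, -0.012, 0.06], 'opening': 0.085}
scene {'mtx': [[363.6139, 0.0, 258.7086], [0.0, 363.6139, 194.8844], [0.0, 0.0, 1.0]], 'R': [[0.2996, 0.9541, -0.0046], [0.7577, -0.2409, -0.6065], [-0.5797, 0.1782, -0.7951]], 't': [-0.1146, -0.2064, 1.1441]}
top {'mtx': [[442.1755, 0.0, 252.8785], [0.0, 442.1755, 189.3571], [0.0, 0.0, 1.0]], 'R': [[0.021, -0.9997, -0.0117], [-0.9988, -0.0204, -0.0445], [0.0442, 0.0126, -0.9989]], 't': [0.0208, 0.3949, 1.2951]}
wrist {'mtx': [[282.5042, 0.0, 253.6618], [0.0, 282.5042, 190.6583], [0.0, 0.0, 1.0]], 'hand_eye': [[-0.0011, -0.9501, -0.312, 0.08], [1.0, -0.0013, 0.0006, 0.0004], [-0.001, -0.312, 0.9501, -0.1421], [0.0, 0.0, 0.0, 1.0]]}
```

View pics/scene0.png

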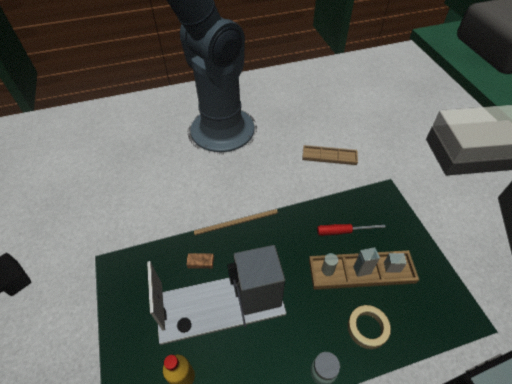

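View pics/top0.png

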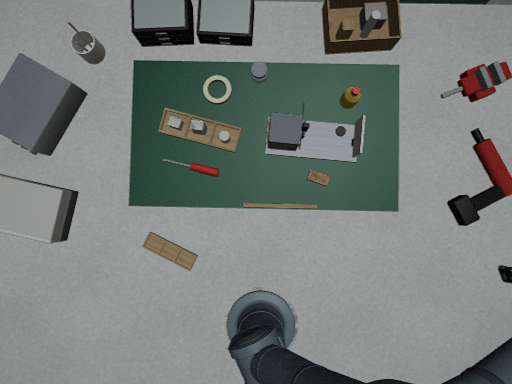

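View pics/wrist0.png

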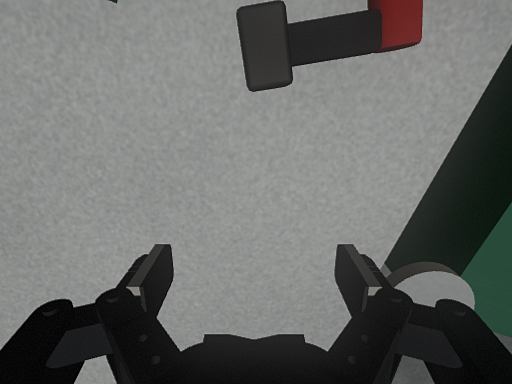

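The rack on the mat with three pieces is at top (200,130). The small empty rack at (170,250) and the box at (360,25) look like decoys. The lamp is at top (287,130) and the screen at (360,137). Next, enlarged crops.

```bash
python3 - <<'E'
import cv2
t=cv2.imread("pics/top0.png");s=cv2.imread("pics/scene0.png")
cv2.imwrite("pics/c1.png",cv2.resize(t[95:165,150:250],None,fx=8,fy=8,interpolation=cv2.INTER_CUBIC))
cv2.imwrite("pics/c2.png",cv2.resize(t[95:170,255:375],None,fx=6,fy=6,interpolation=cv2.INTER_CUBIC))
cv2.imwrite("pics/c3.png",cv2.resize(s[230:300,300:425],None,fx=6,fy=6,interpolation=cv2.INTER_CUBIC))
cv2.imwrite("pics/c4.png",cv2.resize(s[235:345,140:295],None,fx=5,fy=5,interpolation=cv2.INTER_CUBIC))
E
```

```text
(no output)
```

View pics/c1.png

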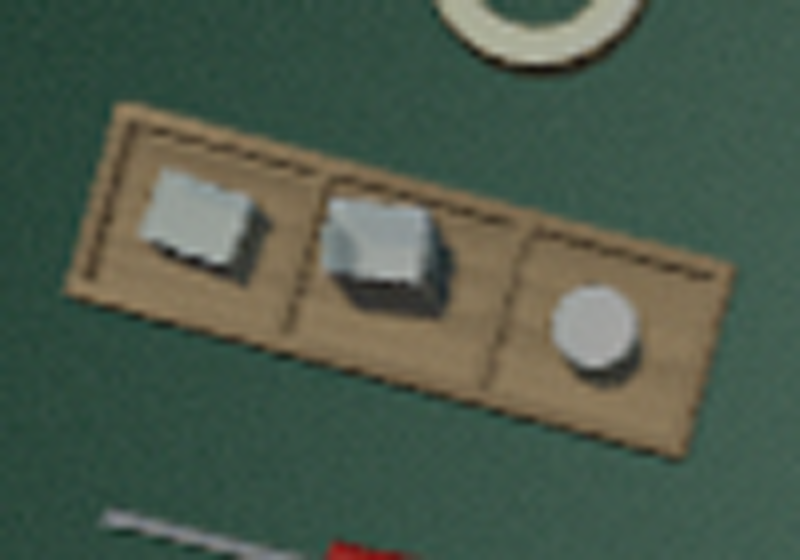

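View pics/c2.png

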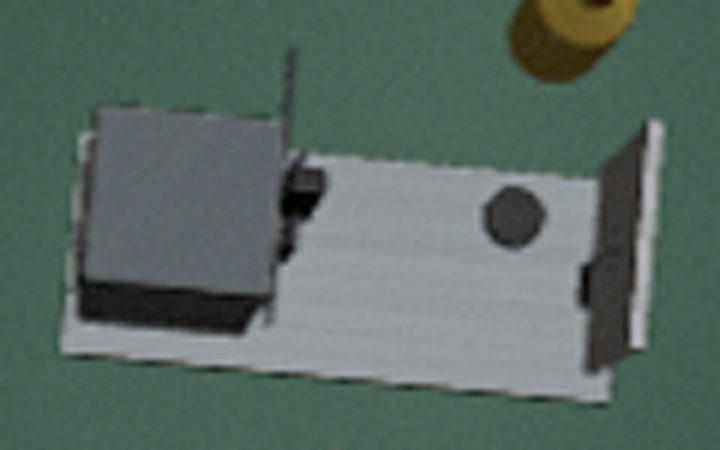

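View pics/c3.png

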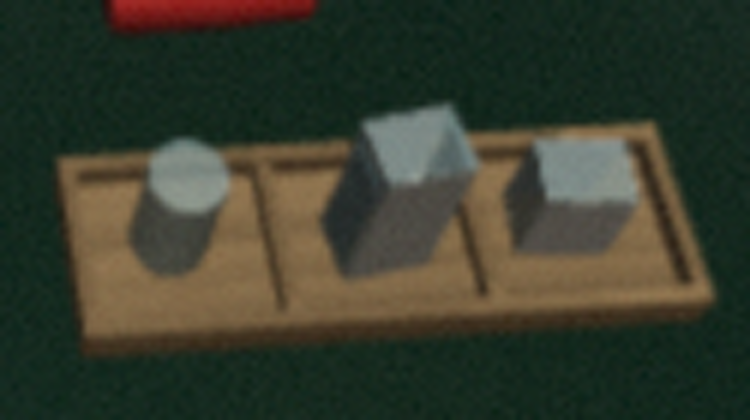

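View pics/c4.png

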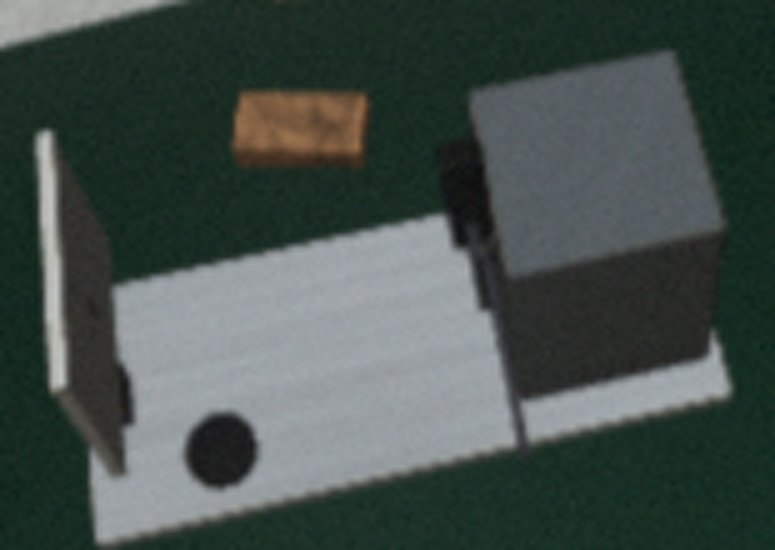

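```bash
cat > h.py <<'E'
import numpy as np,cv2
from workcell import manip
from scipy.optimize import least_squares
from scipy.spatial.transform import Rotation as Ro
def cam(n,s=None):
    m=manip.camera_model(n)
    if n!="wrist": return m["mtx"],np.array(m["R"]),np.array(m["t"])
    s=s or manip.get_state()
    T=np.eye(4);T[:3,:3]=Ro.from_rotvec(s["tool_rot"]).as_matrix();T[:3,3]=s["tcp_pos"]
    C=np.linalg.inv(T@np.array(m["hand_eye"]));return m["mtx"],C[:3,:3],C[:3,3]
def ray(c,uv,z):
    K,R,t=c;d=R.T@np.linalg.solve(K,[uv[0],uv[1],1]);o=-R.T@t
    return o+d*(z-o[2])/d[2]
def proj(c,X):
    K,R,t=c;p=(np.atleast_2d(X)@R.T+t)@np.array(K).T;return p[:,:2]/p[:,2:]
def fit(c,loc,uv,x0):
    "pose x,y,yaw of an upright body; loc Nx3 local pts (z world)"
    loc=np.array(loc,float);uv=np.array(uv,float)
    def w(p):
        a=p[2];return np.c_[p[0]+np.cos(a)*loc[:,0]-np.sin(a)*loc[:,1],p[1]+np.sin(a)*loc[:,0]+np.cos(a)*loc[:,1],loc[:,2]]
    r=least_squares(lambda p:(proj(c,w(p))-uv).ravel(),x0);return r.x,np.round(r.fun.reshape(-1,2),1)
E
python3 - <<'E'
from h import *
c=cam("top");A=lambda u,v:(150+u/8-.44,95+v/8-.44)
B=lambda u,v:(255+u/6-.42,95+v/6-.42)
r=fit(c,[(.037,.118,.02),(.037,-.118,.02),(-.037,-.118,.02),(-.037,.118,.02)],[A(120,103),A(735,263),A(685,458),A(68,293)],[.55,.1,0]);print("rack",r)
for u in [(338,200),(432,205),(428,280),(330,268)]:print("tall top",ray(c,A(*u),.088).round(4))
for u in [(165,170),(255,195),(240,265),(142,230)]:print("short top",ray(c,A(*u),.053).round(4))
print("rod",ray(c,A(595,328),.063).round(4))
b=fit(c,[(-.055,.135,.012),(-.055,-.135,.012),(.04,.08,.15),(-.04,.08,.15)],[B(62,352),B(607,402),B(283,122),B(270,295)],[.55,-.2,0]);print("bench",b)
for u,z in [((97,103),.15),((283,122),.15),((270,295),.15),((80,275),.15),((655,120),.165),((637,348),.165),((298,168),.187),((325,172),.187),((320,196),.187),((292,190),.187)]:
  X=ray(c,B(*u),z);a=b[0][2];d=X[:2]-b[0][:2];print(u,X.round(4),"local",(np.array([[np.cos(a),np.sin(a)],[-np.sin(a),np.cos(a)]])@d).round(4))
E
```

```text
rack (array([ 0.56737466,  0.18910008, -0.23923141]), array([[-0. , -0.1],
       [ 0.2,  0.1],
       [-0. , -0.1],
       [-0.2,  0.2]]))
tall top [0.5826 0.2027 0.088 ]
tall top [0.5814 0.1698 0.088 ]
tall top [0.555  0.1705 0.088 ]
tall top [0.5586 0.2049 0.088 ]
short top [0.5993 0.2708 0.053 ]
short top [0.5909 0.2381 0.053 ]
short top [0.5654 0.2428 0.053 ]
short top [0.5774 0.2784 0.053 ]
rod [0.5434 0.1138 0.063 ]
bench (array([ 0.54327321, -0.16141783, -0.11286375]), array([[ 5.7, -0.6],
       [ 5.9,  3.1],
       [-4.3, -1.6],
       [-6.1, -0.7]]))
(97, 103) [ 0.5949 -0.0158  0.15  ] local [0.0349 0.1505]
(283, 122) [ 0.5879 -0.0979  0.15  ] local [0.0372 0.0681]
(270, 295) [ 0.5111 -0.0935  0.15  ] local [-0.0396  0.0639]
(80, 275) [ 0.5184 -0.0098  0.15  ] local [-0.0418  0.1479]
(655, 120) [ 0.5885 -0.258   0.165 ] local [ 0.0559 -0.0908]
(637, 348) [ 0.4888 -0.2512  0.165 ] local [-0.044  -0.0953]
(298, 168) [ 0.5603 -0.1011  0.187 ] local [0.0101 0.0618]
(325, 172) [ 0.5588 -0.1127  0.187 ] local [0.0099 0.0502]
(320, 196) [ 0.5484 -0.1107  0.187 ] local [-0.0006  0.051 ]
(292, 190) [ 0.5508 -0.0987  0.187 ] local [0.0004 0.0631]
```

```bash
python3 - <<'E'
from h import *
c=cam("top")
B=lambda u,v:(255+u/6-.42,95+v/6-.42)
b=fit(c,[(.04,.08,.15),(-.04,.08,.15),(.05,-.075,.165),(-.05,-.075,.165)],[B(283,122),B(272,295),B(648,122),B(630,348)],[.55,-.2,0]);print("bench",b)
a=b[0][2];L=lambda X:(np.array([[np.cos(a),np.sin(a)],[-np.sin(a),np.cos(a)]])@(X[:2]-b[0][:2])).round(4)
for u,z in [((62,352),.012),((607,402),.012),((97,103),.15),((283,122),.15),((270,295),.15),((80,275),.15),((298,168),.187),((325,172),.187),((320,196),.187),((292,190),.187)]:
  X=ray(c,B(*u),z);print(u,X.round(4),"local",L(X))
# scene check
c=cam("scene");S=lambda u,v:(140+u/5-.4,235+v/5-.4)
for u,z in [((505,278),.15),((470,92),.15),((675,50),.15),((98,545),.012),((732,397),.012),((50,388),.165),((42,130),.165),((460,140),.187)]:
  X=ray(c,S(*u),z);print(u,X.round(4),"local",L(X))
S=lambda u,v:(300+u/6-.42,230+v/6-.42)
for u in [(362,122),(452,104),(478,166),(405,184)]:print("tall top",ray(c,S(*u),.088).round(4))
E
```

```text
bench (array([ 0.54368816, -0.17634239, -0.06970584]), array([[ 0.5, -0.5],
       [-0.2,  0.7],
       [-0.1, -0.3],
       [-0.2,  0.1]]))
(62, 352) [ 0.5017 -0.0043  0.012 ] local [-0.0539  0.1687]
(607, 402) [ 0.4822 -0.272   0.012 ] local [-0.0546 -0.0997]
(97, 103) [ 0.5949 -0.0158  0.15  ] local [0.0399 0.1637]
(283, 122) [ 0.5879 -0.0979  0.15  ] local [0.0387 0.0813]
(270, 295) [ 0.5111 -0.0935  0.15  ] local [-0.0383  0.0804]
(80, 275) [ 0.5184 -0.0098  0.15  ] local [-0.0369  0.1644]
(298, 168) [ 0.5603 -0.1011  0.187 ] local [0.0113 0.0762]
(325, 172) [ 0.5588 -0.1127  0.187 ] local [0.0106 0.0646]
(320, 196) [ 0.5484 -0.1107  0.187 ] local [0.0001 0.0658]
(292, 190) [ 0.5508 -0.0987  0.187 ] local [0.0016 0.0779]
(505, 278) [ 0.5908 -0.0994  0.15  ] local [0.0416 0.08  ]
(470, 92) [ 0.5132 -0.0918  0.15  ] local [-0.0363  0.0822]
(675, 50) [ 0.5198 -0.0094  0.15  ] local [-0.0355  0.1649]
(98, 545) [ 0.5933 -0.2787  0.012 ] local [ 0.0567 -0.0987]
(732, 397) [ 0.614  -0.0116  0.012 ] local [0.0587 0.1692]
(50, 388) [ 0.588  -0.2605  0.165 ] local [ 0.0501 -0.0809]
(42, 130) [ 0.4881 -0.2511  0.165 ] local [-0.0502 -0.0784]
(460, 140) [ 0.5509 -0.1034  0.187 ] local [0.0021 0.0733]
tall top [0.5549 0.1748 0.088 ]
tall top [0.5581 0.2091 0.088 ]
tall top [0.5832 0.2058 0.088 ]
tall top [0.5817 0.1779 0.088 ]
```

Both cameras agree to about 2 mm:
- **Bench:** (0.5435, -0.176), yaw about -4°.
- **Shutter tab:** local (0.006, 0.071), so closed.
- **Rack:** fits 74x236 within 0.2 px.
- **Tall block:** the middle piece, near (0.570, 0.19), with its 26 mm direction roughly along world x.

The shutter comes first.

>>> {"api": "play_rows", "payload": {
  "rows": [
    [[17,30,0,5.5],[17,30,0,5.5],[17,30,0,5.5],[17,30,0,5.5],[17,30,0,5.5],[17,30,0,5.5],[17,30,0,5.5],[17,30,0,5.5],[17,30,0,5.5],[17,30,0,5.5],[17,30,0,5.5],[17,30,0,5.5]]
  ],
  "jaw": 1
}}

```text
time_s: 1.15
tcp_pos: [0.4264, -0.2492, 0.2311]
tool_rot: [-2.293, -2.147, 0.0]
force: [0.1, -0.3, -0.1]
opening: -0.0003
```

>>> {"api": "play_rows", "payload": {
  "rows": [
    [[15,29,0,0],[15,29,0,0],[15,29,0,0],[15,29,0,0],[17,31,0,0],[0,0,-10,0],[0,0,0,0]]
  ]
}}

```text
time_s: 1.73
tcp_pos: [0.5029, -0.1006, 0.2199]
tool_rot: [-2.289, -2.148, 0.001]
force: [-1.3, -0.7, -0.4]
opening: 0.0002
```

```bash
python3 - <<'E'
from h import *
s=manip.get_state();print(s["tcp_pos"],s["tool_rot"],s["force"])
cv2.imwrite("pics/w1.png",manip.grab_frame("wrist"))
f=manip.grab_frame("scene");cv2.imwrite("pics/s1.png",cv2.resize(f[170:345,140:330],None,fx=4,fy=3.4))
E
```

```text
[ 0.50294953 -0.10057208  0.21987488] [-2.28908528e+00 -2.14776599e+00  9.24766073e-04] [-1.31114045 -0.67972083 -0.43246304]
```

View pics/w1.png

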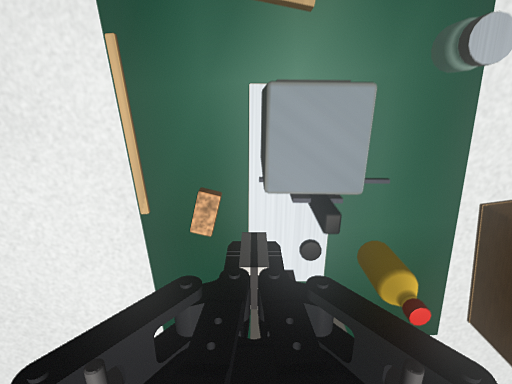

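View pics/s1.png

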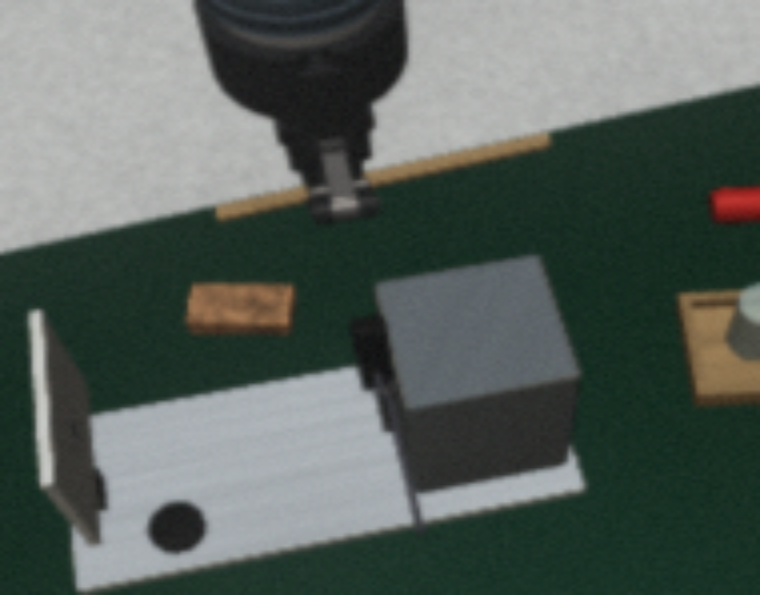

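The wrist view shows the lamp at (320,135) and the tab leaning towards the camera, its top at about (333,222). Fingers are clear at the near side. I'll check the tab in a crop.

```bash
python3 - <<'E'
from h import *
f=cv2.imread("pics/w1.png");cv2.imwrite("pics/w1c.png",cv2.resize(f[170:250,280:400],None,fx=6,fy=6,interpolation=cv2.INTER_CUBIC))
E
```

```text
(no output)
```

View pics/w1c.png

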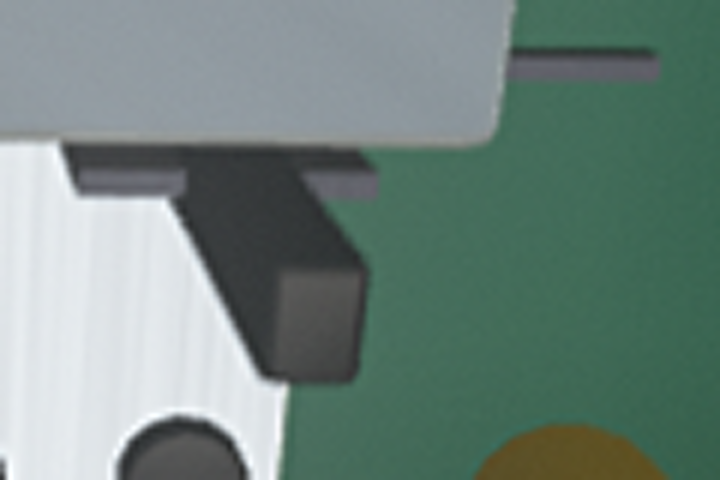

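```bash
python3 - <<'E'
from h import *
c=cam("wrist");a=-.0715
for u in [(282,268),(366,268),(356,382),(272,380)]:
  X=ray(c,(280+u[0]/6-.42,170+u[1]/6-.42),.187);d=X[:2]-[.5435,-.176];print(X.round(4),np.cos(a)*d[0]+np.sin(a)*d[1],-np.sin(a)*d[0]+np.cos(a)*d[1])
E
```

```text
[ 0.5515 -0.1028  0.187 ] 0.0027207811887391365 0.07356180818984011
[ 0.5609 -0.1035  0.187 ] 0.012128000315521765 0.07357085410375684
[ 0.5601 -0.1176  0.187 ] 0.012345302274125333 0.05941694968344235
[ 0.5505 -0.1167  0.187 ] 0.002698572452624744 0.0596600480848545
```

>>> {"api": "play_rows", "payload": {
  "rows": [
    [[0,-2,-18,0],[0,-2,-18,0],[0,0,-18,0],[5,0,0,0],[5,0,0,0],[5,0,0,0],[0,0,0,0]]
  ]
}}

```text
time_s: 2.42
tcp_pos: [0.5208, -0.1085, 0.1691]
tool_rot: [2.296, 2.139, 0.004]
force: [0.4, 0.6, -0.9]
opening: 0.0
```

>>> {"api": "play_rows", "payload": {
  "rows": [
    [[4,0,0,0],[4,0,0,0],[4,-1,0,0],[4,0,0,0],[4,0,0,0],[4,0,0,0],[4,-1,0,0],[4,0,0,0]]
  ]
}}

```text
time_s: 3.08
tcp_pos: [0.5501, -0.1098, 0.1671]
tool_rot: [-2.297, -2.142, 0.001]
force: [-1.7, -0.1, 0.5]
opening: -0.0001
```

>>> {"api": "play_rows", "payload": {
  "rows": [
    [[4,0,0,0],[4,0,0,0],[4,-1,0,0],[4,0,0,0],[4,0,0,0],[3,0,0,0],[0,0,0,0]]
  ]
}}

```text
time_s: 3.67
tcp_pos: [0.5727, -0.1114, 0.1671]
tool_rot: [-2.297, -2.141, 0.003]
force: [-2.8, -1.2, 1.8]
opening: 0.0005
```

>>> {"api": "play_rows", "payload": {
  "rows": [
    [[2,0,0,0],[2,0,0,0],[2,0,0,0],[0,0,0,0]]
  ]
}}

```text
time_s: 4.0
tcp_pos: [0.5733, -0.1114, 0.1671]
tool_rot: [-2.292, -2.135, 0.018]
force: [-14.9, -1.2, 11.9]
opening: -0.0003
```

The force has climbed against the stop. I'll back off and check.

>>> {"api": "play_rows", "payload": {
  "rows": [
    [[-10,0,0,0],[-15,0,0,0],[-20,0,20,0],[-20,0,30,0],[0,0,0,0]]
  ],
  "jaw": 1
}}

```text
time_s: 4.42
tcp_pos: [0.5156, -0.111, 0.2223]
tool_rot: [2.292, 2.136, 0.007]
force: [0.9, 0.3, 0.7]
opening: 0.0
```

```bash
python3 - <<'E'
from h import *
s=manip.get_state();print(s["tcp_pos"],s["tool_rot"],s["force"])
f=manip.grab_frame("wrist");cv2.imwrite("pics/w2.png",cv2.resize(f[60:280,230:480],None,fx=3,fy=2.7))
np.save("w2.npy",f)
E
```

```text
[ 0.51558421 -0.11104658  0.22227729] [2.29218049 2.13641057 0.00694316] [0.87004939 0.31593665 0.74540241]
```

View pics/w2.png

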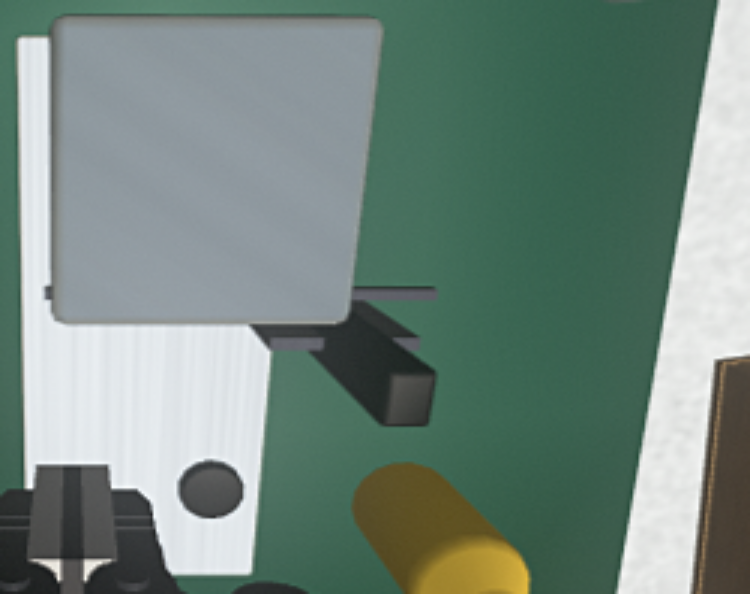

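```bash
python3 - <<'E'
from h import *
c=cam("wrist");X=ray(c,(230+412/3,60+400/2.7),.187);a=-.0715;d=X[:2]-[.5435,-.176];print(X,np.cos(a)*d[0]+np.sin(a)*d[1],-np.sin(a)*d[0]+np.cos(a)*d[1])
E
```

```text
[ 0.59361491 -0.10737672  0.187     ] 0.045084477945044985 0.0720281041325011
```

>>> {"api": "play_rows", "payload": {
  "rows": [
    [[4,25,6,0],[4,25,6,0],[5,25,6,0],[5,25,6,0],[5,25,6,0],[5,25,6,0],[5,25,0,0],[5,25,0,0],[5,25,0,0],[5,25,0,0],[5,25,0,0],[0,0,0,0]]
  ],
  "jaw": 0
}}

```text
time_s: 5.47
tcp_pos: [0.5671, 0.1731, 0.2531]
tool_rot: [-2.284, -2.15, -0.01]
force: [-0.5, 1.2, 0.2]
opening: 0.0857
```

```bash
python3 - <<'E'
from h import *
s=manip.get_state();print(s["tcp_pos"],s["tool_rot"],s["force"])
f=manip.grab_frame("wrist");cv2.imwrite("pics/w3.png",f)
E
```

```text
[0.56705215 0.17307569 0.25306152] [-2.2841188  -2.15022091 -0.01028685] [-0.46478176  1.17705054  0.16185606]
```

View pics/w3.png

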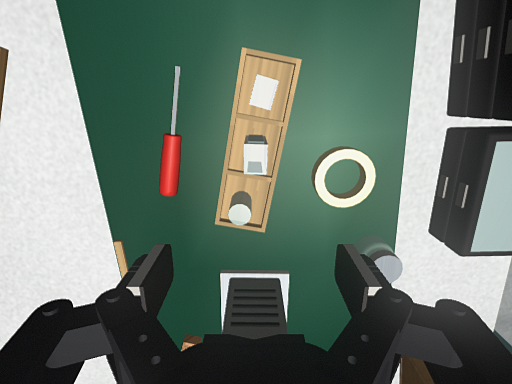

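```bash
python3 - <<'E'
from h import *
f=manip.grab_frame("top");cv2.imwrite("pics/t2.png",f)
g=cv2.imread("pics/top0.png")
k=lambda i:cv2.resize(i[95:145,285:335],None,fx=8,fy=8,interpolation=cv2.INTER_CUBIC)
cv2.imwrite("pics/t2c.png",np.hstack([k(g),k(f)[:,:]]))
w=cv2.imread("pics/w3.png");cv2.imwrite("pics/w3c.png",cv2.resize(w[120:190,220:290],None,fx=8,fy=8,interpolation=cv2.INTER_CUBIC))
E
```

```text
(no output)
```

View pics/t2c.png

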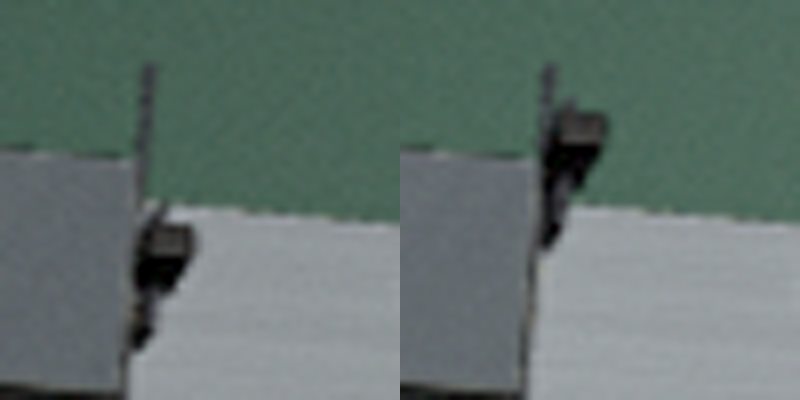

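View pics/w3c.png

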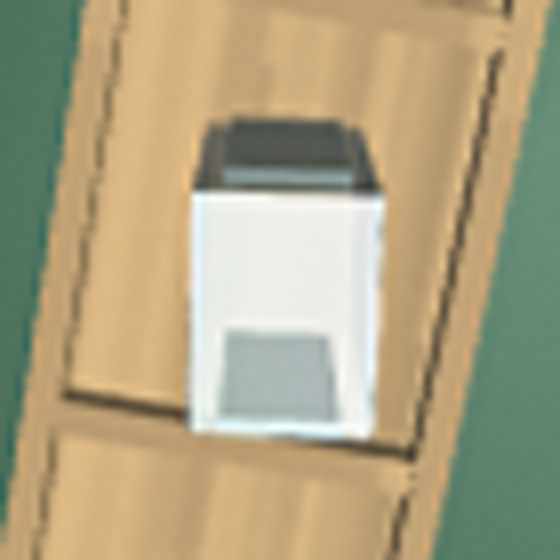

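```bash
python3 - <<'E'
from h import *
from scipy.spatial.transform import Rotation as Ro
c=cam("wrist")
uv=[(220+u/8-.44,120+v/8-.44) for u,v in [(193,193),(384,193),(372,435),(190,432)]]
for p in uv: print(ray(c,p,.088).round(4))
print(fit(c,[(-.013,.017,.088),(.013,.017,.088),(.013,-.017,.088),(-.013,-.017,.088)],uv,[.57,.19,0]))
s=manip.get_state();R=Ro.from_rotvec(s["tool_rot"]).as_matrix();print(R.round(3))
t=cam("top")
print(fit(t,[(.013,.017,.088),(.013,-.017,.088),(-.013,-.017,.088),(-.013,.017,.088)],[(150+u/8-.44,95+v/8-.44) for u,v in [(338,200),(432,205),(428,280),(330,268)]],[.57,.19,0]))
E
```

```text
[0.5588 0.1998 0.088 ]
[0.5846 0.1981 0.088 ]
[0.5811 0.1644 0.088 ]
[0.5557 0.1665 0.088 ]
(array([ 0.57005134,  0.1821991 , -0.08857176]), array([[-0.2, -0.4],
       [-0.1,  0.1],
       [ 0.3,  0.2],
       [-0.1,  0.1]]))
[[ 0.066  0.998  0.   ]
 [ 0.998 -0.066  0.002]
 [ 0.002  0.    -1.   ]]
(array([ 0.56941863,  0.18696591, -0.06512746]), array([[-0.1, -0.3],
       [ 0.2,  0.1],
       [-0.1, -0.1],
       [ 0. ,  0.4]]))
```

Block top fitted at (0.570, 0.182–0.187), yaw about -4.6°, 26 mm along x, residuals under 0.4 px. The tab moved about 36–38 mm, so I'll re-push at another height to make sure it is truly at its stop.

>>> {"api": "play_rows", "payload": {
  "rows": [
    [[-3,-28,0,0],[-3,-28,0,0],[-3,-28,0,0],[-3,-28,0,0],[-3,-28,0,0],[-3,-28,0,0],[-3,-28,0,0],[-3,-28,0,0],[-3,-28,0,0],[-3,-28,-20,0],[0,0,-30,0],[0,0,-27,0]]
  ],
  "jaw": 1
}}

```text
time_s: 6.57
tcp_pos: [0.5368, -0.1217, 0.1756]
tool_rot: [2.305, 2.129, -0.0]
force: [-0.1, 0.6, -0.6]
opening: -0.0
```

>>> {"api": "play_rows", "payload": {
  "rows": [
    [[8,0,0,0],[8,0,0,0],[8,-1,0,0],[6,0,0,0],[4,0,0,0],[3,0,0,0],[2,0,0,0],[0,0,0,0]]
  ]
}}

```text
time_s: 7.23
tcp_pos: [0.5747, -0.1168, 0.1781]
tool_rot: [-2.296, -2.141, 0.007]
force: [-8.2, 0.4, 9.0]
opening: 0.0001
```

>>> {"api": "play_rows", "payload": {
  "rows": [
    [[2,0,0,0],[2,0,0,0],[2,0,0,0],[2,0,0,0],[0,0,0,0]]
  ]
}}

```text
time_s: 7.65
tcp_pos: [0.5761, -0.1169, 0.1777]
tool_rot: [-2.289, -2.133, 0.025]
force: [-21.1, 1.2, 19.2]
opening: 0.0
```

Firm at the same place (21 N, no travel), so the shutter is fully open. Now to the block.

>>> {"api": "play_rows", "payload": {
  "rows": [
    [[-14,0,0,0],[-16,0,0,0],[-10,0,28,0],[0,15,20,0],[3,30,0,0],[3,30,0,0],[4,30,0,0],[4,30,0,0],[4,30,0,0],[4,30,0,0],[4,30,0,0],[4,30,0,0]]
  ],
  "jaw": 1
}}

```text
time_s: 8.65
tcp_pos: [0.5749, 0.1401, 0.2253]
tool_rot: [2.297, 2.142, 0.003]
force: [1.2, -0.7, -0.2]
opening: 0.0
```

>>> {"api": "play_rows", "payload": {
  "rows": [
    [[0,30,0,-0.5],[0,18,0,0],[0,0,-15,0],[0,0,-15,0],[0,0,-15,0],[0,0,0,0]]
  ],
  "jaw": 0
}}

```text
time_s: 9.15
tcp_pos: [0.5724, 0.1858, 0.1767]
tool_rot: [-2.305, -2.132, 0.007]
force: [-1.0, -0.1, -1.5]
opening: 0.0724
```

```bash
python3 - <<'E'
from h import *
s=manip.get_state();print(s["tcp_pos"],s["tool_rot"],s["force"])
f=manip.grab_frame("wrist");cv2.imwrite("pics/w4.png",f)
E
```

```text
[0.57241717 0.18576814 0.17666301] [-2.30479745 -2.13193558  0.00672946] [-0.95292449 -0.10954012 -1.53761579]
```

View pics/w4.png

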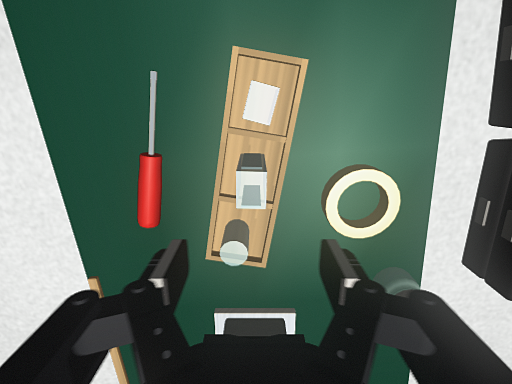

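The tall block top is at about (252,190), the middle piece, between the short block (262,102) and the rod (234,252).

```bash
python3 - <<'E'
import cv2
w=cv2.imread("pics/w4.png");cv2.imwrite("pics/w4c.png",cv2.resize(w[145:220,215:290],None,fx=8,fy=8,interpolation=cv2.INTER_CUBIC))
E
```

```text
(no output)
```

View pics/w4c.png

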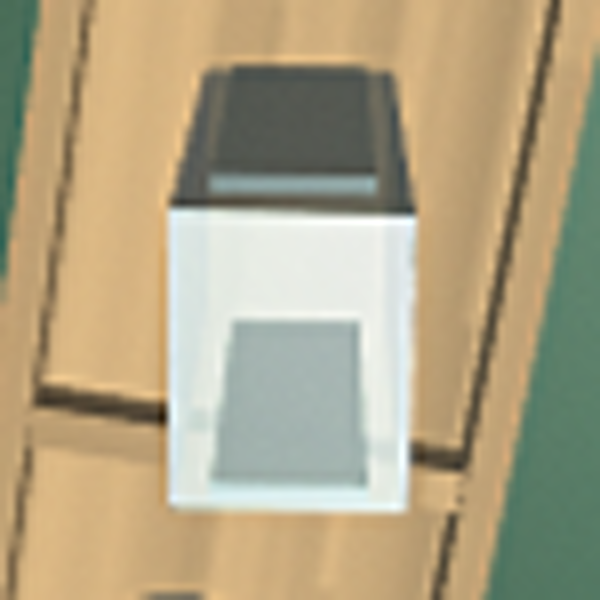

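```bash
python3 - <<'E'
from h import *
c=cam("wrist")
uv=[(215+u/8-.44,145+v/8-.44) for u,v in [(170,208),(415,213),(408,510),(169,504)]]
print(fit(c,[(-.013,.017,.088),(.013,.017,.088),(.013,-.017,.088),(-.013,-.017,.088)],uv,[.57,.19,0]))
s=manip.get_state();R=Ro.from_rotvec(s["tool_rot"]).as_matrix();print(R.round(3))
E
```

```text
(array([ 0.57101848,  0.18998016, -0.09784743]), array([[-0. , -0.1],
       [ 0.1, -0.2],
       [-0.3,  0.1],
       [ 0.2,  0.3]]))
[[ 0.078  0.997 -0.003]
 [ 0.997 -0.078 -0.001]
 [-0.001 -0.003 -1.   ]]
```

>>> {"api": "play_rows", "payload": {
  "rows": [
    [[-1,2,-15,-0.8],[0,0,-15,0],[0,0,-15,0],[0,0,-15,0],[0,0,-15,0],[0,0,-15,0],[0,0,-15,0],[0,0,-14,0],[0,0,-10,0],[0,0,0,0],[0,0,0,0]]
  ]
}}

```text
time_s: 10.12
tcp_pos: [0.5727, 0.1881, 0.0496]
tool_rot: [-2.321, -2.116, 0.002]
force: [0.5, -0.4, 0.1]
opening: 0.0856
```

```bash
python3 - <<'E'
from h import *
s=manip.get_state();print(s["tcp_pos"],s["tool_rot"],s["force"])
f=manip.grab_frame("wrist");cv2.imwrite("pics/w5.png",f)
E
```

```text
[0.57273323 0.1880797  0.04958406] [-2.32130764e+00 -2.11575709e+00  1.86084295e-03] [ 0.4664778  -0.36112433  0.14937031]
```

View pics/w5.png

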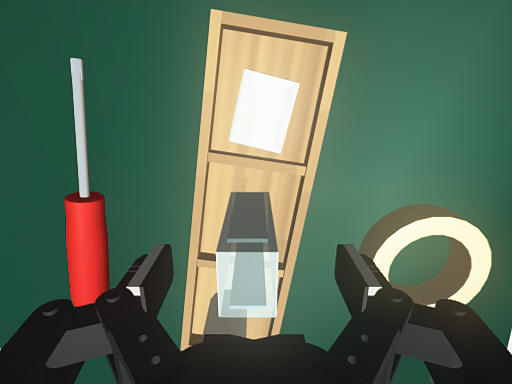

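```bash
python3 - <<'E'
from h import *
c=cam("wrist")
w=cv2.imread("pics/w5.png");cv2.imwrite("pics/w5c.png",cv2.resize(w[235:330,140:360],None,fx=3.6,fy=3.6,interpolation=cv2.INTER_CUBIC))
uv=[(217,251),(279,251),(276,318),(218,317)]
print(fit(c,[(-.013,.017,.088),(.013,.017,.088),(.013,-.017,.088),(-.013,-.017,.088)],uv,[.57,.19,0]))
E
```

```text
(array([ 0.5709564 ,  0.19014268, -0.11006103]), array([[-0.1, -0.1],
       [-0.1,  0.8],
       [-0.4, -0.6],
       [ 0.7, -0.3]]))
```

View pics/w5c.png

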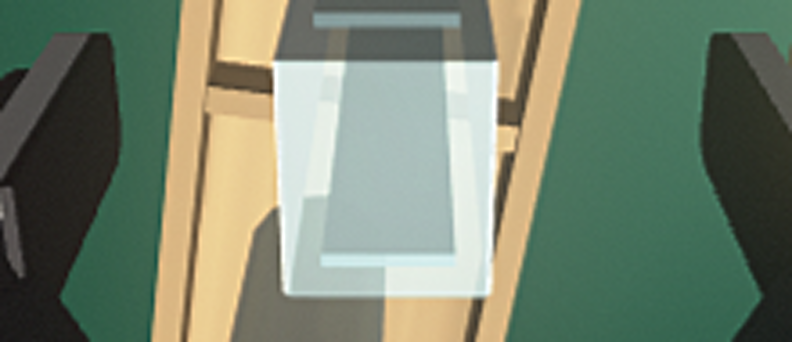

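>>> {"api": "play_rows", "payload": {
  "rows": [
    [[-1.5,1.5,0,-0.3],[0,0,0,0],[0,0,0,0]]
  ],
  "jaw": 0.4
}}

```text
time_s: 10.42
tcp_pos: [0.5722, 0.1902, 0.0512]
tool_rot: [2.327, 2.11, 0.002]
force: [0.2, 0.4, 0.1]
opening: 0.052
```

>>> {"api": "play_rows", "payload": {
  "rows": [
    [[0,0,0,0],[0,0,0,0],[0,0,0,0],[0,0,0,0],[0,0,0,0],[0,0,0,0],[0,0,0,0]]
  ],
  "jaw": 1
}}

```text
time_s: 11.0
tcp_pos: [0.5718, 0.1896, 0.0505]
tool_rot: [2.327, 2.11, 0.0]
force: [-0.2, -0.2, 2.7]
opening: 0.0249
```

>>> {"api": "play_rows", "payload": {
  "rows": [
    [[0,0,4,0],[0,0,8,0],[0,0,15,0],[0,0,20,0],[0,0,25,0],[0,0,28,0],[0,0,30,0],[0,0,30,0],[0,0,30,0],[0,0,15,0],[0,0,9,0],[0,0,0,0]]
  ]
}}

```text
time_s: 12.0
tcp_pos: [0.573, 0.1906, 0.268]
tool_rot: [2.325, 2.109, 0.008]
force: [-0.6, -0.6, -0.4]
opening: 0.0248
```

```bash
python3 - <<'E'
from h import *
s=manip.get_state();print(s["tcp_pos"],s["tool_rot"],s["force"],s["opening"])
f=manip.grab_frame("wrist");g=manip.grab_frame("scene")[150:300,300:430]
cv2.imwrite("pics/w6.png",f[150:]);cv2.imwrite("pics/s6.png",cv2.resize(g,None,fx=4,fy=4,interpolation=cv2.INTER_CUBIC))
E
```

```text
[0.57298528 0.19059263 0.26799989] [2.32518481 2.10850851 0.00840487] [-0.57418091 -0.56950706 -0.44846263] 0.024820294329220036
```

View pics/w6.png

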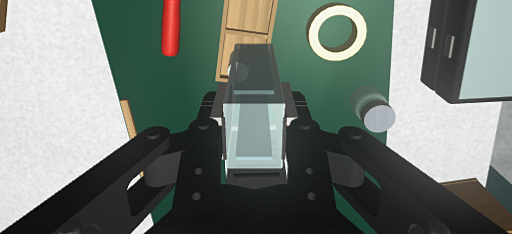

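View pics/s6.png

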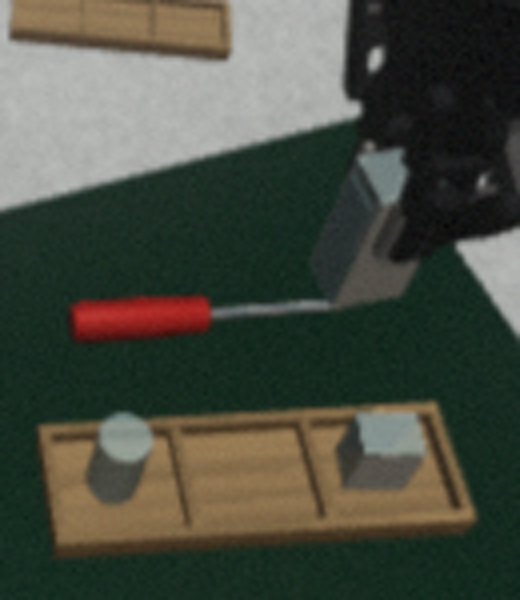

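```bash
python3 - <<'E'
import cv2
f=cv2.imread("pics/w6.png");cv2.imwrite("pics/w6c.png",cv2.resize(f[30:190,190:330],None,fx=5,fy=3.7,interpolation=cv2.INTER_CUBIC))
f=cv2.imread("pics/s6.png");cv2.imwrite("pics/s6c.png",cv2.resize(f[100:330,280:520],None,fx=3,fy=2.5,interpolation=cv2.INTER_CUBIC))
E
```

```text
(no output)
```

View pics/w6c.png

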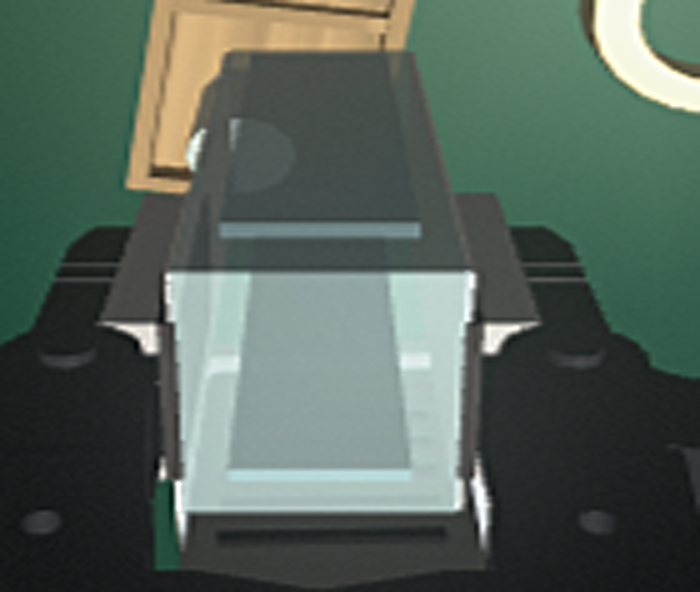

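View pics/s6c.png

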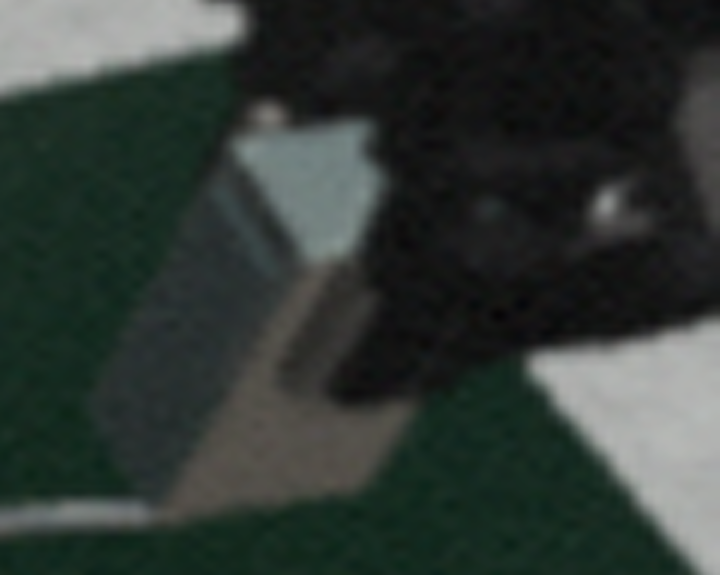

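```bash
python3 - <<'E'
from h import *
s=manip.get_state();c=cam("wrist",s);z=s["tcp_pos"][2]+.0375
uv=[(190+u/5-.4,180+v/3.7-.4) for u,v in [(167,272),(474,270),(462,512),(182,515)]]
r=fit(c,[(-.013,.017,z),(.013,.017,z),(.013,-.017,z),(-.013,-.017,z)],uv,[.57,.19,0]);print(r, r[0][:2]-s["tcp_pos"][:2],s["tcp_pos"])
K,R,t=c
# tool +y(jaw) world angle
Rt=Ro.from_rotvec(s["tool_rot"]).as_matrix();print(np.degrees(np.arctan2(Rt[1,1],Rt[0,1])),Rt[:,2])
# scene: bottom corners & top
c=cam("scene");S=lambda u,v:(300+(280+u/3)/4-.4,150+(100+v/2.5)/4-.4)
zb=z-.08
for u in [(165,515),(365,490)]:print("bottom +x face",ray(c,S(*u),zb).round(4))
for u in [(232,150),(315,260)]:print("top -y edge",ray(c,S(*u),z).round(4))
E
```

```text
(array([ 0.57141441,  0.19006929, -0.09205835]), array([[-0.3, -0. ],
       [ 0.1,  0.2],
       [ 0.5,  0.2],
       [-0.3, -0.3]])) [0.00026351 0.00068654] [0.5711509  0.18938275 0.26390708]
-5.608370521505977 [-6.59992457e-04 -4.96834291e-04 -9.99999659e-01]
bottom +x face [0.5809 0.1768 0.2214]
bottom +x face [0.5853 0.2086 0.2214]
top -y edge [0.5579 0.1762 0.3014]
top -y edge [0.5818 0.1754 0.3014]
```

Grip is good: block centre is within 1–2 mm of the TCP axis in two cameras, and it hangs upright. Now moving over the bench.

>>> {"api": "play_rows", "payload": {
  "rows": [
    [[-1,-15,0,0],[-2,-25,0,0],[-2,-32,0,0],[-3,-36,0,0.3],[-3,-38,0,0.3],[-3,-38,0,0.3],[-3,-38,0,0.3],[-3,-38,0,0.2],[-3,-38,0,0],[-2,-32,0,0],[-2,-22,0,0],[-1,-14,0,0]]
  ]
}}

```text
time_s: 13.1
tcp_pos: [0.5411, -0.1808, 0.2616]
tool_rot: [-2.305, -2.129, 0.006]
force: [-0.2, -0.4, -1.0]
opening: 0.0248
```

>>> {"api": "play_rows", "payload": {
  "rows": [
    [[0,0,0,0],[0,0,0,0],[0,0,0,0]]
  ]
}}

```text
time_s: 13.35
tcp_pos: [0.5439, -0.1732, 0.2636]
tool_rot: [-2.296, -2.141, -0.001]
force: [-0.4, -0.2, -1.7]
opening: 0.0249
```

```bash
python3 - <<'E'
from h import *
s=manip.get_state();print(s["tcp_pos"],s["tool_rot"],s["force"],s["opening"])
f=manip.grab_frame("wrist");g=manip.grab_frame("scene")[170:340,130:300];t=manip.grab_frame("top")[90:175,255:375]
cv2.imwrite("pics/w7.png",f);cv2.imwrite("pics/s7.png",cv2.resize(g,None,fx=3.5,fy=3.5,interpolation=cv2.INTER_CUBIC))
cv2.imwrite("pics/t7.png",cv2.resize(t,None,fx=6,fy=6,interpolation=cv2.INTER_CUBIC))
E
```

```text
[ 0.54385187 -0.17320139  0.26355787] [-2.29591398e+00 -2.14086165e+00 -1.36643523e-03] [-0.38677499 -0.22634241 -1.70254461] 0.024875360955181208
```

View pics/w7.png

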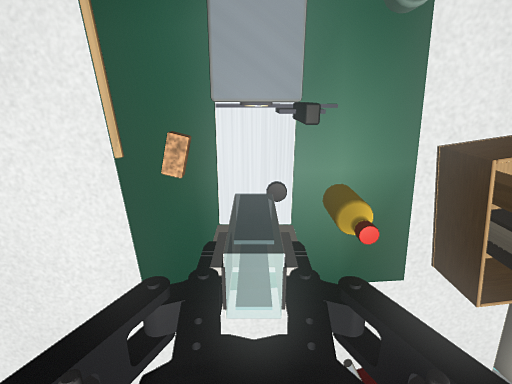

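View pics/s7.png

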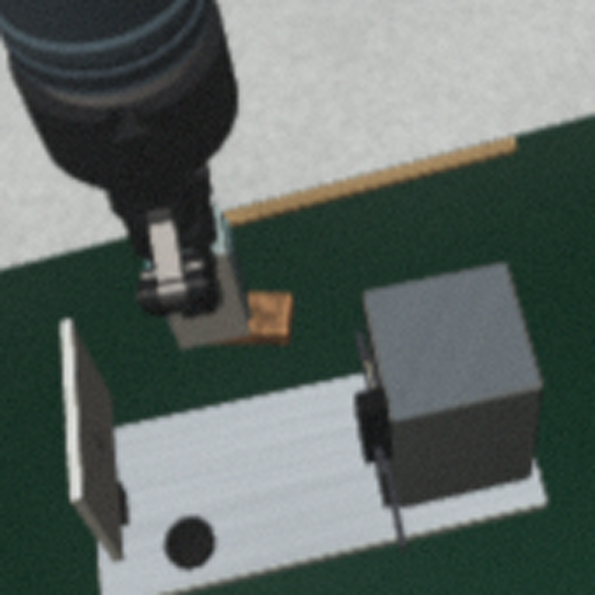

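```bash
python3 - <<'E'
import cv2
f=cv2.imread("pics/w7.png");cv2.imwrite("pics/w7c.png",cv2.resize(f[80:200,195:350],None,fx=5,fy=5,interpolation=cv2.INTER_CUBIC))
E
```

```text
(no output)
```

View pics/w7c.png

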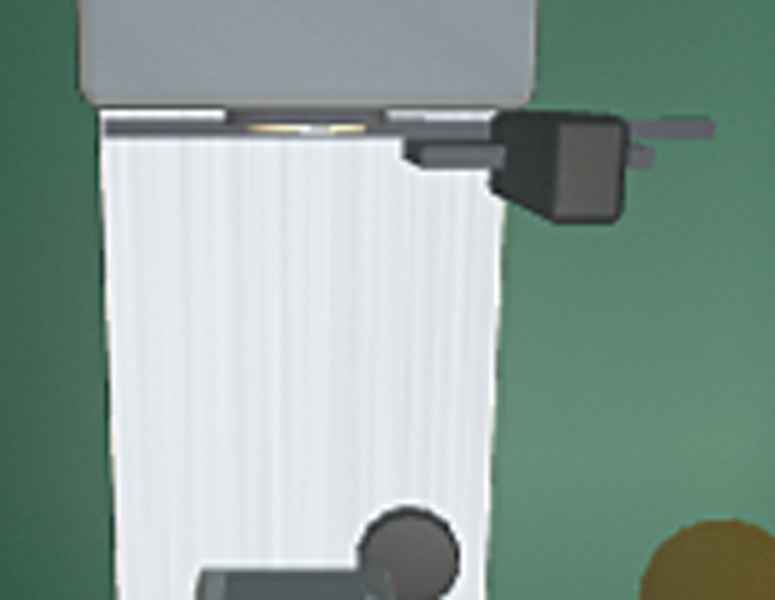

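View pics/t7.png

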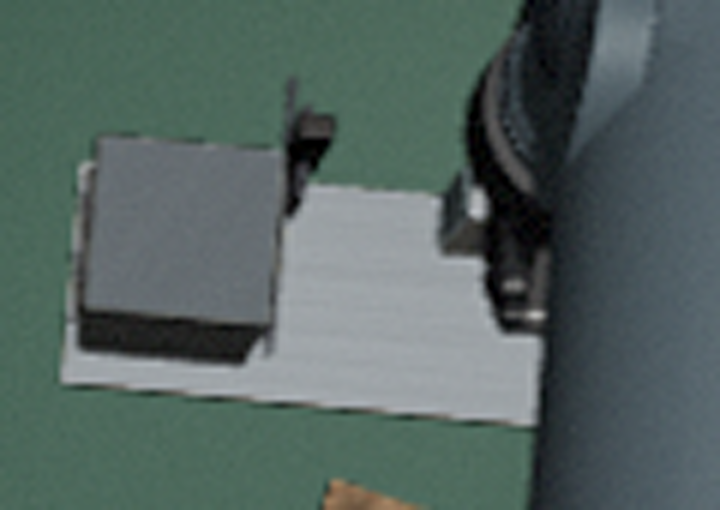

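```bash
python3 - <<'E'
from h import *
s=manip.get_state();c=cam("wrist",s);print(s["tcp_pos"])
P=lambda u,v:(195+u/5-.4,80+v/5-.4)
E=[(P(100,150),-.055,.012),(P(117,570),-.055,.012),(P(505,200),.055,.012),(P(487,580),.055,.012),(P(79,95),-.04,.15),(P(537,95),.04,.15),]
def f(p):
    a=p[1];o=[]
    for uv,lx,z in E:
        X=ray(c,uv,z);o.append(np.cos(a)*(X[0]-p[0])+np.sin(a)*(X[1]+.176)-lx)
    return o
r=least_squares(f,[.5435,-.07]);print(r.x,np.degrees(r.x[1]),np.round(r.fun*1e3,1))
X=ray(c,P(307,107),.15);print("lamp face",X)
X=ray(c,P(307,128),.115+.012);print("lens",X)
Rt=Ro.from_rotvec(s["tool_rot"]).as_matrix();print("tool",np.degrees(np.arctan2(Rt[1,1],Rt[0,1])),Rt[:,2])
E
```

```text
[ 0.54421565 -0.17341394  0.26428565]
[ 0.54627231 -0.07150119] -4.096716384902262 [ 0.3  0.4 -0.2 -0.4  0.4 -0.5]
lamp face [ 0.55172756 -0.09673517  0.15      ]
lens [ 0.55164149 -0.10075619  0.127     ]
tool -3.9544431259449646 [ 1.07199814e-04  9.49679893e-04 -9.99999543e-01]
```

>>> {"api": "play_rows", "payload": {
  "rows": [
    [[1,-4,0,-0.3],[0,0,-10,0],[0,0,-18,0],[0,0,-20,0],[0,0,-20,0],[0,0,-20,0],[0,0,-18,0],[0,0,-16,0],[0,0,-12,0],[0,0,-8,0],[0,0,-4,0],[0,0,0,0]]
  ]
}}

```text
time_s: 14.5
tcp_pos: [0.5442, -0.1802, 0.1174]
tool_rot: [-2.306, -2.131, 0.001]
force: [-0.1, 0.1, -1.7]
opening: 0.025
```

>>> {"api": "play_rows", "payload": {
  "rows": [
    [[0,0,0,0],[0,0,0,0],[0,0,0,0]]
  ]
}}

```text
time_s: 14.75
tcp_pos: [0.5456, -0.1806, 0.1194]
tool_rot: [2.306, 2.131, 0.002]
force: [-0.4, -0.1, -0.7]
opening: 0.0249
```

```bash
python3 - <<'E'
from h import *
for i in range(1):
    s=manip.get_state();print(s["tcp_pos"],s["tool_rot"],s["force"],s["opening"])
f=manip.grab_frame("wrist");s2=manip.get_state();g=manip.grab_frame("scene");s3=manip.get_state();t=manip.grab_frame("top")
print(s2["tcp_pos"],s3["tcp_pos"],manip.get_state()["tcp_pos"])
cv2.imwrite("pics/w8.png",f);cv2.imwrite("pics/s8.png",cv2.resize(g[190:345,130:300],None,fx=4,fy=3.8,interpolation=cv2.INTER_CUBIC))
cv2.imwrite("pics/t8.png",cv2.resize(t[90:175,255:375],None,fx=6,fy=6,interpolation=cv2.INTER_CUBIC))
E
```

```text
[ 0.54562101 -0.18059571  0.11943143] [2.30581281e+00 2.13079824e+00 1.72483257e-03] [-0.39889639 -0.12716889 -0.66524715] 0.02486937859738841
[ 0.54547382 -0.18059223  0.11930744] [ 0.54529837 -0.18054909  0.11915694] [ 0.5451361  -0.18053184  0.11898066]
```

View pics/w8.png

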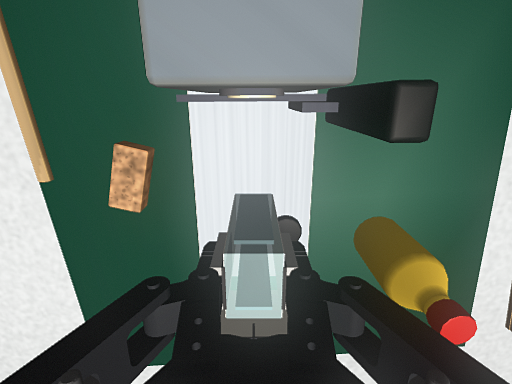

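View pics/s8.png

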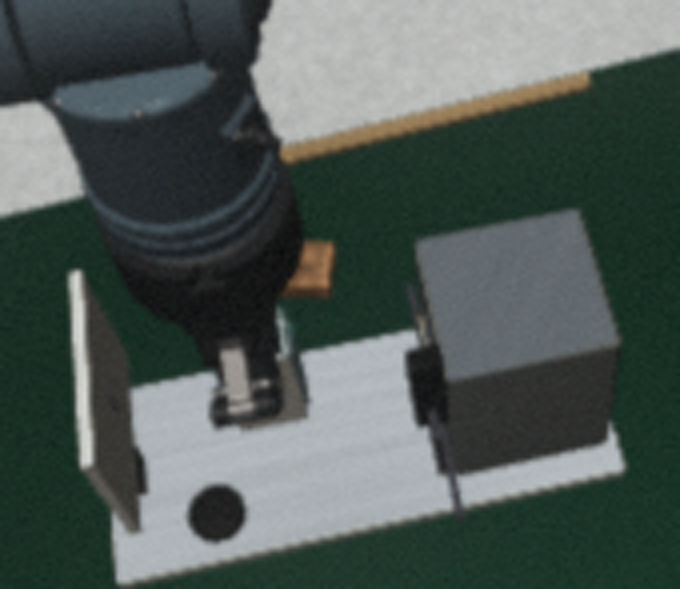

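View pics/t8.png

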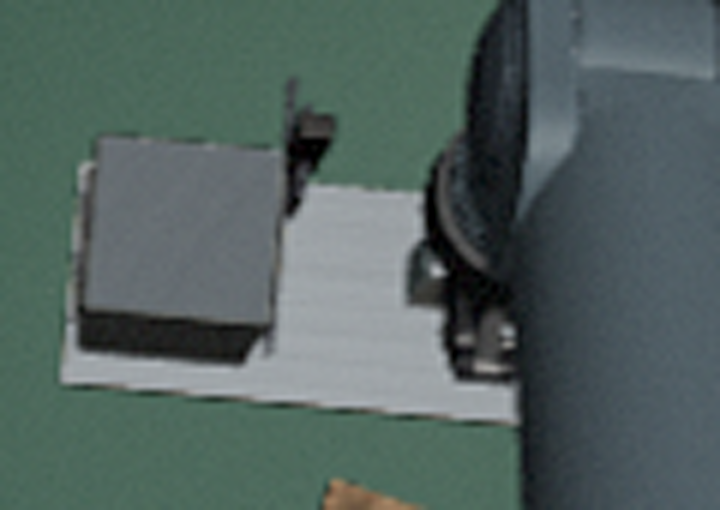

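```bash
python3 - <<'E'
import cv2
f=cv2.imread("pics/w8.png");cv2.imwrite("pics/w8c.png",cv2.resize(f[75:335,130:375],None,fx=3.2,fy=2.3,interpolation=cv2.INTER_CUBIC))
f=cv2.imread("pics/s8.png");cv2.imwrite("pics/s8c.png",cv2.resize(f[300:450,190:330],None,fx=5,fy=3.8,interpolation=cv2.INTER_CUBIC))
cv2.imwrite("pics/w8d.png",cv2.resize(cv2.imread("pics/w8.png")[185:340,200:310],None,fx=5,fy=3.8,interpolation=cv2.INTER_CUBIC))
E
```

```text
(no output)
```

View pics/w8c.png

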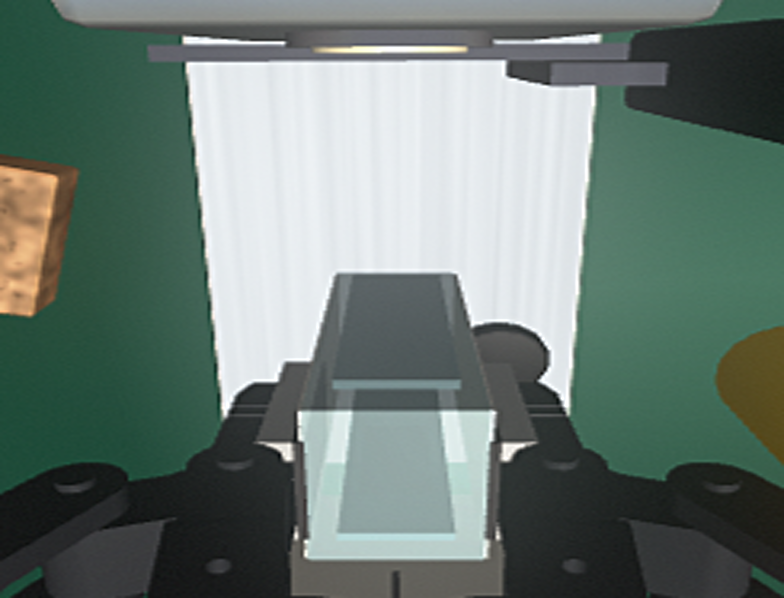

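View pics/w8d.png

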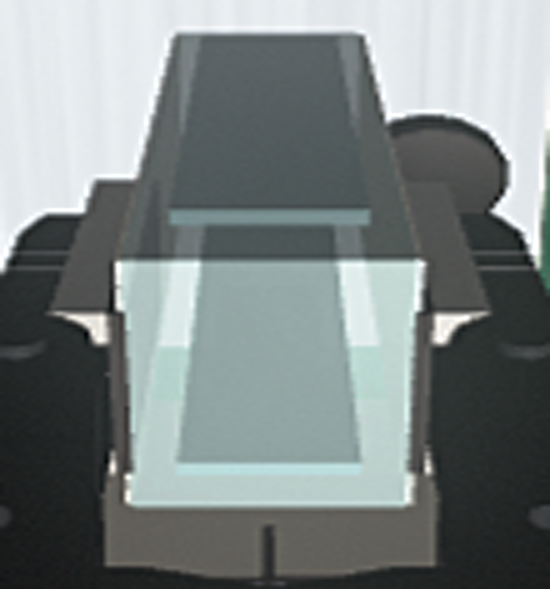

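View pics/s8c.png

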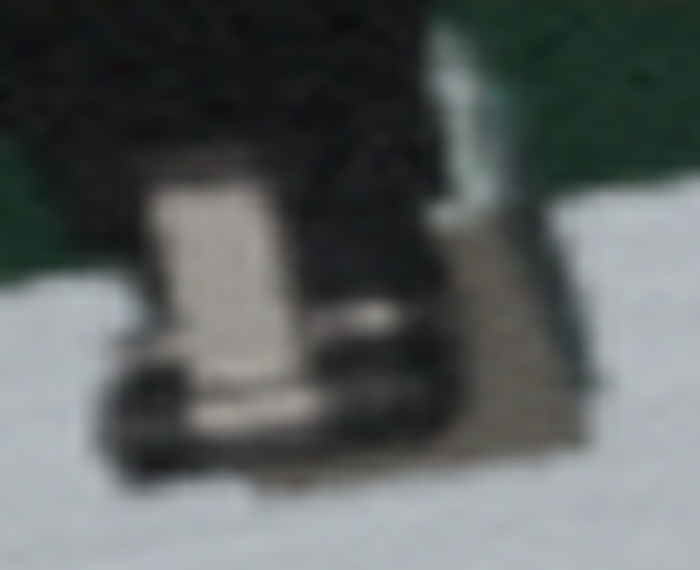

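```bash
python3 - <<'E'
from h import *
s=manip.get_state();s["tcp_pos"]=np.array([.5453,-.1803,.1188]);c=cam("wrist",s)
D=lambda u,v:(200+u/5-.4,185+v/3.8-.4)
Cc=lambda u,v:(130+u/3.2-.35,75+v/2.3-.3)
z=s["tcp_pos"][2]+.0375
uv=[D(115,260),D(423,262),D(409,506),D(129,505)]
r=fit(c,[(-.013,.017,z),(.013,.017,z),(.013,-.017,z),(-.013,-.017,z)],uv,[.54,-.17,0]);print("block",r[0],np.degrees(r[0][2]))
# bottom +y edge (18mm incl? body edge 17)
print("bottom edge",[ray(c,D(*u),z-.08).round(4) for u in [(172,35),(362,35)]])
E=[(Cc(187,80),-.055,.012),(Cc(219,380),-.055,.012),(Cc(596,110),.055,.012),(Cc(572,380),.055,.012)]
def f(p):
    a=p[1];o=[]
    for q,lx,zz in E:
        X=ray(c,q,zz);o.append(np.cos(a)*(X[0]-p[0])+np.sin(a)*(X[1]+.176)-lx)
    return o
q=least_squares(f,[.5435,-.07]);print("bench x,yaw",q.x[0],np.degrees(q.x[1]),np.round(q.fun*1e3,1))
a=q.x[1]
for u,zz in [((390,30),.15),((390,25),.15)]: X=ray(c,Cc(*u),zz);print("lamp face",X,"beam y",X[1]-.08*np.cos(a))
c2=cam("scene");S=lambda u,v:(130+(190+u/5)/4-.4,190+(300+v/3.8)/3.8-.4)
for zz in(.073,.077):
  A,B=ray(c2,S(255,490),zz),ray(c2,S(588,445),zz);print("scene",A,B,"centre",(A+B)/2-np.array([.013*np.cos(a),.013*np.sin(a),0]),np.linalg.norm(A-B))
E
```

```text
block [ 0.54527402 -0.17953951 -0.08284581] -4.7467154159747
bottom edge [array([ 0.5332, -0.1627,  0.0763]), array([ 0.5594, -0.1648,  0.0763])]
bench x,yaw 0.5451738045822814 -4.298499042568257 [ 0.5  0.7 -0.5 -0.7]
lamp face [ 0.55118983 -0.097355    0.15      ] beam y -0.1771299724178667
lamp face [ 0.55125165 -0.09660541  0.15      ] beam y -0.17638037772827897
scene [ 0.55299853 -0.19816057  0.073     ] [ 0.55675093 -0.16486141  0.073     ] centre [ 0.5419113  -0.18053661  0.073     ] 0.03350992029006089
scene [ 0.55469204 -0.19785769  0.077     ] [ 0.55842332 -0.16474589  0.077     ] centre [ 0.54359425 -0.18032741  0.077     ] 0.03332137604628654
```

>>> {"api": "play_rows", "payload": {
  "rows": [
    [[0.5,2,-0.7,0.2],[0,1.5,-0.5,0.2],[0,0,0,0],[0,0,0,0],[0,0,0,0],[0,0,0,0],[0,0,0,0],[0,0,0,0]]
  ]
}}

```text
time_s: 15.57
tcp_pos: [0.5451, -0.177, 0.117]
tool_rot: [-2.3, -2.14, 0.0]
force: [-0.0, 1.1, -1.0]
opening: 0.0248
```

```bash
python3 - <<'E'
from h import *
s=manip.get_state();f=manip.grab_frame("wrist");print(s["tcp_pos"],s["tool_rot"],s["opening"],s["qvel"].__class__,np.abs(s["qvel"]).max(),s["time_s"])
np.save("w9.npy",s["tcp_pos"]);g=manip.grab_frame("scene")
cv2.imwrite("pics/w9.png",cv2.resize(f[75:335,130:375],None,fx=3.2,fy=2.3,interpolation=cv2.INTER_CUBIC))
cv2.imwrite("pics/s9.png",cv2.resize(g[210:320,130:420],None,fx=2.7,fy=2.7,interpolation=cv2.INTER_CUBIC))
E
```

```text
[ 0.54514178 -0.17698874  0.11704799] [-2.29994057e+00 -2.14002590e+00  8.52530252e-05] 0.024782593775911226 <class 'numpy.ndarray'> 0.0012412068131177087 15.5667
```

View pics/w9.png

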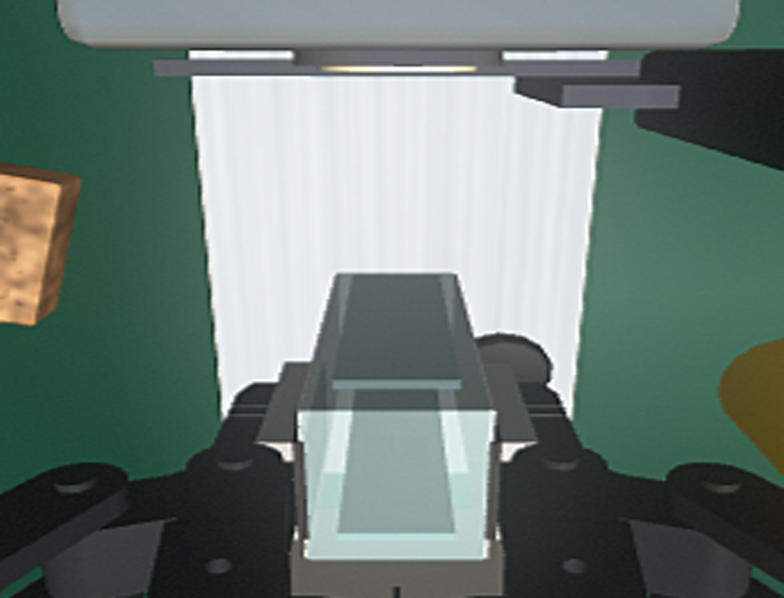

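View pics/s9.png

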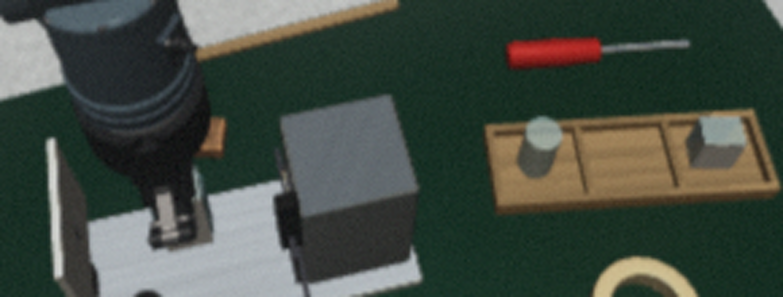

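The lens is open at (398,67), the plate centreline at column 397, and the block centre at column 397, with edges parallel. The short block and the rod still stand in the rack. Handing in.

```bash
python3 -c "
from workcell import manip
print(manip.sign_off())"
```

```text
the job is handed in; nothing more can be done
None
```

I opened the shutter fully, lifted the tall block by its frosted sides, and handed the job in with the block held in the beam at about 15.6 s. `sign_off` gave no verdict.

**Shutter:** I pushed the tab to its stop, then pushed again at another height. It stayed firm at 21 N without moving further. The cameras put the travel at 36–38 mm rather than 42 mm. I took this to mean it started slightly open, since the stop was solid and the wrist image shows the lens clear.

**Block:** I gripped it from above on the two frosted faces (opening reads 25 mm) and carried it over the lamp. It is held upright, and the windows were not touched.

| Last check | Block | Target |
|---|---|---|
| TCP position | (0.545, -0.177, 0.117) m | (0.545, -0.177, 0.1175) m |
| Centre, x across the beam | within about 1 mm in the wrist image | beam centreline |
| Yaw | about -4.3° | bench about -4.2° |
| Speed and contact | at rest, about 1 N | still, no contact seen |

**Disagreements:** The scene and top cameras differed from the wrist camera by up to 2–3 mm in x, so the sideways centring is good to about that much. Height comes from the TCP reading, good to about 2 mm.

**Rest of the scene:** In the last scene image the shorter block and the rod are still standing in the rack.

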